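# Raise the router cutter by three turns of the lift crank and lock it

### The job

The next pass needs the router cutter exactly three turns higher: turn the lift crank on the router table clockwise (seen from above) through exactly three full turns, so that its red knob stops where it started. Then swing the orange lock lever clockwise all the way round to its stop, so that the lift is locked, and leave the things lying on the table top where they are.

Things in the scene. Friction and masses are not known exactly. Their poses are not given: they have to be found in the camera images.
- lift: Router table top lying on the bench, fixed: a grey slab 440 (its x) x 700 (its y) x 28 mm with a flush aluminium lift plate 235 x 298 mm in its middle. Origin on the bench at the centre of the slab, under the cutter; z up, upper surface 28 mm above the origin. On it, fixed: a brass starter pin 8 mm thick, 20 mm tall at (55, -45) mm and a yellow switch box 85 x 70 mm, 70 mm tall with its red button, at (135, 295) mm.
- bit_top (a point): Top of the router cutter (35 mm across, standing about 20 mm out of the plate's central hole, above lift's origin). The cutter only moves up and down: each clockwise turn of the crank raises it by 2 mm. It starts low, at most 1.5 turns above its bottom stop; about 7 turns or more are free upwards.
- crank_axis (a point): Fixed point on the crank's vertical axis, 104 mm above the bench, level with the middle of the knob; at (-30, 115) mm in lift. Below it the crank's hub is 28 mm across and ends 81 mm above the bench; nothing of the crank but the knob is higher.
- knob (a point): Middle of the crank's red knob: upright, 26 mm in diameter, 50 mm tall (79 to 129 mm above the bench), spinning freely on its own pin, 65 mm from crank_axis on a dark steel arm 20 mm wide whose top is 76 mm above the bench. The crank may point any way at the start; it turns stiffly (about 3 N at the knob) and stays where it is left. Clockwise from above raises the cutter.
- lock_lever (a joint): Angle of the orange lock lever in rad: 0 = unlocked, lever pointing along lift's +x; grows clockwise from above to 1.5 = locked, against its stop, pointing about along lift's -y. Stays where it is left; needs about 2 N at the tip. It starts between 0 and 0.15.
- lever_pivot (a point): Fixed point on the lock lever's vertical axis, 67 mm above the bench, level with the lever's tip; at (-30, -120) mm in lift. The lever's hub is 24 mm across and ends 68 mm above the bench.
- lever_tip (a point): Centre of the ball (18 mm in diameter) at the end of the orange lock lever, 60 mm from lever_pivot and 67 mm above the bench; the arm behind it is a round bar 13 mm thick, free underneath.
- blue_part: Loose blue lacquered wooden part 105 x 56 x 50 mm lying on the table top; origin at the centre of its underside. To be left alone.
- push_pad: Loose green push pad 80 x 75 mm, 53 mm tall, on the table top; origin at the centre of its underside. To be left alone.
- spanner: Loose steel collet spanner 170 mm long lying flat on the table top; origin at its middle, underneath, length along its x. To be left alone.

How it is judged (in metres and radians):
On the way:
1. the crank has made three full turns clockwise (knob within 25 mm of its starting point, cutter 5.2 to 6.8 mm above its start) while the lock lever is still open (below 0.4 rad) (distance of knob from where it was at the start of the episode below 0.025 m and distance of bit_top from where it was at the start of the episode between 0.0052 and 0.0068 m and value of joint lock_lever below 0.4 rad), for 0.2 s.
At the end, for the whole second after the job is handed in: The cutter stands three turns (5.2 to 6.8 mm) above where it started with the crank's knob within 25 mm of its starting point, and the lock lever is swung to its stop (beyond 1.25 of 1.5 rad) (distance of knob from where it was at the start of the episode below 0.025 m and distance of bit_top from where it was at the start of the episode between 0.0052 and 0.0068 m and value of joint lock_lever above 1.25 rad); the robot touches nothing.
It fails at once if the blue part is shifted by more than 20 mm (distance of blue_part from where it was at the start of the episode above 0.02 m).
It fails at once if the push pad is shifted by more than 20 mm (distance of push_pad from where it was at the start of the episode above 0.02 m).
It fails at once if the spanner is shifted by more than 20 mm (distance of spanner from where it was at the start of the episode above 0.02 m).
It also fails if it takes over 72 s, if anything falls off the work surface, if the arm or the gripper's body presses on something with over 40 N, if the wrist force passes 120 N, or if a joint passes its speed limit or range.

### The arm

A 6-joint arm with a two-finger parallel gripper is mounted at the origin on the work surface. World frame = base frame: x ahead of the robot, y to its left, z up, the work surface at z = 0. Lengths are in mm, angles in rad, forces in N, time in s.
With the tool pointing down it reaches from about 275 to 1000 mm from the base axis. Payload 8.4 kg.
Tool frame: the origin (TCP) lies between the finger pads; the fingertips stand 25 mm ahead of it and the grasp point (between the pads) lies 6 mm ahead of it; z points along the fingers, y is the line along which they close (so a half turn about z gives the same grasp; the last joint's range is limited). The gripper opens to 85 mm and grips with 20 to 120 N. Pads are 22 mm wide; open, the fingers measure 114 mm over their backs; the gripper's body (76 mm by 85 mm) begins 54 mm behind the grasp point. The pads swing forward as they close: fully open they stand 13 mm farther back than shut.
Start: joints at [-1.253, 0.353, 1.633, -0, 1.155, -0.002], TCP at [196.484, -593.315, 256.281] pointing down, gripper open.
Joint ranges: [-2.63, 2.63], [-0.92, 2.1], [0.06, 2.66], [-1.3, 4.44], [0, 2.69], [-3.02, 3.02]. Speed limits (rad/s): [2.22, 2.22, 2.79, 3.14, 3.14, 3.14].

### API

Orientations are given as a unit quaternion [w, x, y, z].
In Python, from cell import r, snapshot, finder gives the robot as it stands.
- The arm moves only by the tool drive_tool, never from a script. Its argument "moves" is a list of rows, each an object of numbers: "x", "y", "z": the shift along the tool's x, y, z in cm; "roll": the turn about the tool's z in rad; "hand": the opening in per cent of the stroke, from 0 (shut) to 100 (fully open). In form: [{"x": .., "y": .., "z": .., "roll": .., "hand": ..}, ...]. A call has exactly 8 rows; each row is the pose to reach, as a shift and turn from the pose commanded when the call began, along the tool's axes at that moment; what a row does not reach only later rows make up. A row lasts 1/12 s, in which the tool goes at most 41.7 mm and 7.16 degrees, less where a joint would pass 70% of its speed; a pose out of reach is approached as far as the arm can. A call with a gripper value outside its range is refused whole. The fingers move at their own pace and stop on an object; "newtons" is the grip in N (left out, the last holds). Time passes only in rows, so rows that repeat a pose let the fingers close, or fill a call up. It gives the time, the measured TCP pose, the force, the opening and the grip force at its end, in the units of the state.
- r.sense(): the state, without advancing time (a new reading comes with each control period).
- snapshot(name): name is "scene" or "top" or "wrist"; returns a dict with "color" (400x640x3 uint8, red, green, blue), "range_z" (400x640 float32, mm along the optical axis (not along the pixel's ray), 0 where there is no reading), "camera_matrix" (3x3 intrinsics, pixels), "camera_from_world" (4x4, takes a point from world to camera coordinates). Camera axes: x right, y down, z forward; pixel columns grow to the right and rows downward; lengths in mm; the calibration is good to about 2 mm. A picture is of the moment at which its call begins.
- r.finish_job(): hands the job in; it is judged then, once.
Trained networks look in the newest picture that a camera, given by its name, has taken for a name from the list of things; names that differ only in an ending like _2 or _b are one class to them, and where a whole thing is asked for, a point or a joint stands for the part that bears it (a point fixed in the world has none). Each returns a list of dicts, best first, with "conf" (0 to 1); they miss things now and then, are a little off and sometimes report something else, mostly with a low value. They report only what shows in the picture. A call takes as long as a camera call.
- finder.trace(camera, name): "pixels" (400x640 bool, what is visible of it) and "rect" ([centre column, centre row, width, height] in pixels, round what is visible of it).
The state is a dict: "clock": time; "joints": joint angles; "qd": joint speeds; "tau": joint torques, N m; "ee_pos": TCP position; "tool_rot": TCP orientation; "ft_force": force on the tool from outside, world axes, zero at the start; "wrist_torque": the same for the moment, N m; "width": opening from 0.0 (shut) to 1.0 (fully open); "grip_force": force on a finger pad.
Only numpy, scipy, OpenCV 4.12 (cv2) and the standard library are available. Lean on these libraries where they do the work, as an engineer would, in place of code of your own. Each camera call takes 0.05 s, during which the arm holds its last target. There are 200 camera calls.

## Working session

There is one attempt and no reset: what is moved stays moved. The work goes in short steps, Python scripts to look and compute and a tool call to move; the robot and the scene stay as the last step left them, time stands still between calls to the robot, and variables do not carry over. Pictures are saved under pics/ and viewed, at most 10 in all, crops included, and the job is handed in when it is done.

Besides the shell and the picture viewer there is one more tool, called after ">>>" in YAML: its name, and indented under it one key for each argument. drive_tool: Moves the arm, as the interface text tells. Its arguments: {"type":"object","properties":{"moves":{"type":"array","items":{"type":"object","properties":{"x":{"type":"number"},"y":{"type":"number"},"z":{"type":"number"},"roll":{"type":"number"},"hand":{"type":"number"}}}},"newtons":{"type":"number"}},"required":["moves"]}

```bash
mkdir -p pics; ls; cat > h.py <<'E'
import numpy as np, cv2
from cell import r, snapshot, finder
def world(s,mask):
    v,u=np.nonzero(mask&(s["range_z"]>0)); z=s["range_z"][v,u]; K=s["camera_matrix"]
    p=np.c_[(u-K[0,2])*z/K[0,0],(v-K[1,2])*z/K[1,1],z,np.ones(len(z))]
    return (p@np.linalg.inv(s["camera_from_world"]).T)[:,:3]
E
python3 - <<'E'
from h import *
im=[]
for c in ["top","scene"]:
    s=snapshot(c); im.append(s["color"])
    for n in ["lift","bit_top","knob","lever_tip","lock_lever","blue_part","push_pad","spanner"]:
        for d in finder.trace(c,n)[:1]:
            p=world(s,d["pixels"])
            if len(p): print(c,n,round(d["conf"],2),np.round(d["rect"]),np.median(p,0).round(),p.min(0).round(),p.max(0).round())
            if n in("lift",) and len(p): 
                q=p[abs(p[:,2]-28)<8]; print(cv2.minAreaRect(q[:,:2].astype(np.float32)))
    cv2.imwrite(f"pics/{c}0.png",s["color"][:,:,::-1])
st=r.sense(); print(st)
E
```

```text
pics
top lift 0.98 [360. 236. 353. 269.] [558. -89.  29.] [ 267. -496.   -3.] [883. 334. 135.]
((579.0966796875, -80.89111328125), (453.5467529296875, 721.5216674804688), 13.93934154510498)
top bit_top 0.55 [361. 236. 354. 274.] [559. -88.  29.] [ 265. -503.   -4.] [896. 335. 135.]
top knob 0.81 [318. 243.  18.  40.] [555.  13.  81.] [512.  -6.  30.] [595.  35. 135.]
top lever_tip 0.78 [413. 219.  17.  41.] [ 597. -200.   69.] [ 567. -225.   25.] [ 643. -189.   81.]
top lock_lever 0.73 [414. 218.  13.  34.] [ 601. -199.   70.] [ 568. -215.   26.] [ 646. -188.   81.]
top blue_part 0.71 [348. 174.  35.  47.] [703. -52.  76.] [655. -93.  26.] [766. -17.  84.]
top push_pad 0.96 [277. 194.  39.  45.] [670. 108.  54.] [627.  68.  25.] [723. 159.  87.]
top spanner 0.91 [426. 152.  18.  72.] [ 762. -238.   36.] [ 685. -260.   26.] [ 852. -222.   42.]
scene lift 0.93 [265. 242. 375. 208.] [ 659. -151.   29.] [ 220. -495.   -2.] [884. 338. 132.]
((578.5162353515625, -80.36538696289062), (459.5061340332031, 719.91650390625), 14.142186164855957)
scene bit_top 0.52 [264. 205.  13.  14.] [584. -81
[... 614 characters left out ...]
20.   39.]
{'clock': 0.9, 'joints': array([-1.25338613e+00,  3.52994996e-01,  1.63340316e+00, -3.93556654e-05,
        1.15517530e+00, -2.40252878e-03]), 'qd': array([-0.0006809 , -0.00039664, -0.00080405,  0.00113511, -0.00138877,
       -0.0004021 ]), 'tau': array([ 1.85201575e-04, -6.05156207e+01, -3.42445922e+01, -2.86378963e-05,
        9.32625007e-04, -8.41283150e-07]), 'ee_pos': array([ 196.48334675, -593.32129019,  256.28273886]), 'tool_rot': array([ 1.23010626e-05,  9.87240932e-01,  1.59233609e-01, -1.62746368e-05]), 'ft_force': array([-1.05453955, -0.25226823, -0.63516384]), 'wrist_torque': array([0.08349957, 0.03465212, 0.02209956]), 'grip_force': 0.0, 'width': 0.9963925939021196}
```

View images.

View pics/top0.png

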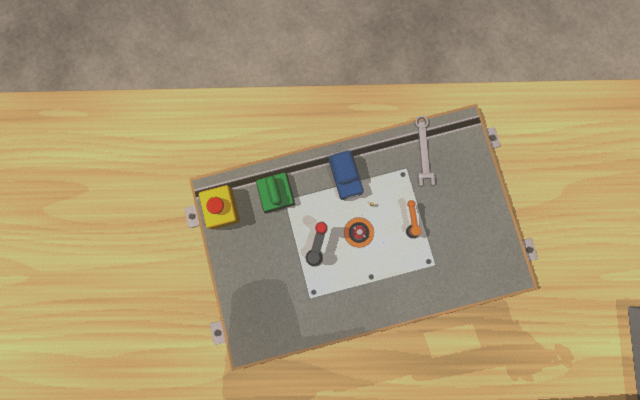

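```bash
python3 - <<'E'
from h import *
for c in ["top","scene"]:
    s=snapshot(c); p=world(s,np.ones((400,640),bool)); col=s["color"][s["range_z"]>0].astype(int)
    near=np.hypot(p[:,0]-575,p[:,1]-15)<110
    red=near&(col[:,0]>110)&(col[:,1]<70)&(col[:,2]<70)&(p[:,2]>75)
    for a,b in((75,122),(122,140)):
        q=p[red&(p[:,2]>a)&(p[:,2]<b)]
        if len(q): print(c,a,len(q),np.median(q,0).round(1),q.min(0).round(),q.max(0).round(),q.mean(0).round(1))
    q=p[near&~red&(p[:,2]>68)&(p[:,2]<84)]; print('arm',len(q),q.min(0).round(),q.max(0).round())
a=np.deg2rad(14.0);R=np.array([[np.cos(a),-np.sin(a)],[np.sin(a),np.cos(a)]])
for n,l in dict(crank=(-30,115),piv=(-30,-120),box=(135,295),pin=(55,-45)).items(): print(n,np.array([579,-80.7])+R@l)
print(snapshot("top")["camera_from_world"].round(3))
E
```

```text
top 122 78 [582.1   4.5 130. ] [574.  -4. 123.] [592.  15. 133.] [582.9   5.  129.6]
arm 293 [509.  -1.  68.] [647. 101.  84.]
scene 122 43 [587.4   5.9 130. ] [577.  -4. 125.] [596.  14. 132.] [587.3   5.6 129.7]
arm 82 [513.  -4.  68.] [646.  99.  84.]
crank [522.07011022  23.62635165]
piv [ 578.92175568 -204.39314402]
box [638.62296385 238.19669516]
pin [ 643.25275025 -111.05760342]
[[-1.30000e-02 -1.00000e+00 -2.00000e-02  1.56880e+01]
 [-9.91000e-01  1.50000e-02 -1.31000e-01  6.46552e+02]
 [ 1.32000e-01  1.80000e-02 -9.91000e-01  9.06781e+02]
 [ 0.00000e+00  0.00000e+00  0.00000e+00  1.00000e+00]]
```

The top view shows the crank hub at (314,257) and its red knob at (321,228). The lever hub is at (413,231) and its tip at (411,204). The blue part is at (346,175), the pad at (275,192) and the spanner at (425,150), and all three are clear of the knob's circle. All of this agrees with the network positions, so I'm approaching now.

>>> drive_tool:
  moves:
    - {"x": 55.7,"y": -44.6,"z": 0,"roll": 0.32,"hand": 100}
    - {"x": 55.7,"y": -44.6,"z": 0,"roll": 0.32,"hand": 100}
    - {"x": 55.7,"y": -44.6,"z": 0,"roll": 0.32,"hand": 100}
    - {"x": 55.7,"y": -44.6,"z": 0,"roll": 0.32,"hand": 100}
    - {"x": 55.7,"y": -44.6,"z": 0,"roll": 0.32,"hand": 100}
    - {"x": 55.7,"y": -44.6,"z": 0,"roll": 0.32,"hand": 100}
    - {"x": 55.7,"y": -44.6,"z": 0,"roll": 0.32,"hand": 100}
    - {"x": 55.7,"y": -44.6,"z": 0,"roll": 0.32,"hand": 100}
  newtons: 30

```text
clock: 1.72
ee_pos: [378.7, -312.1, 256.6]
tool_rot: [0.0, 1.0, -0.0, 0.0]
ft_force: [0.8, -0.9, 0.3]
width: 0.998
grip_force: 0.0
```

>>> drive_tool:
  moves:
    - {"x": 20.6,"y": -31.7,"z": 2}
    - {"x": 20.6,"y": -31.7,"z": 2}
    - {"x": 20.6,"y": -31.7,"z": 2}
    - {"x": 20.6,"y": -31.7,"z": 2}
    - {"x": 20.6,"y": -31.7,"z": 2}
    - {"x": 20.6,"y": -31.7,"z": 2}
    - {"x": 20.6,"y": -31.7,"z": 2}
    - {"x": 20.6,"y": -31.7,"z": 2}

```text
invalid input
```

```bash
python3 - <<'E'
from h import *
s=snapshot("wrist"); cv2.imwrite("pics/w1.png",s["color"][:,:,::-1])
p=world(s,np.ones((400,640),bool)); col=s["color"][s["range_z"]>0].astype(int)
red=(np.hypot(p[:,0]-575,p[:,1]-15)<80)&(col[:,0]>90)&(col[:,1]<70)&(col[:,2]<70)&(p[:,2]>122)
q=p[red]; print(len(q)); 
if len(q): print(np.median(q,0),q.min(0),q.max(0))
st=r.sense(); print(st["ee_pos"],st["tool_rot"],st["clock"])
for n in ("knob","lock_lever"):
  for d in finder.trace("wrist",n)[:1]: print(n,d["conf"],d["rect"])
E
```

```text
0
[ 381.73349548 -306.74973926  256.41615912] [-1.56910973e-03  9.99998072e-01  6.10952528e-04  1.01013207e-03] 1.7667
```

View pics/w1.png

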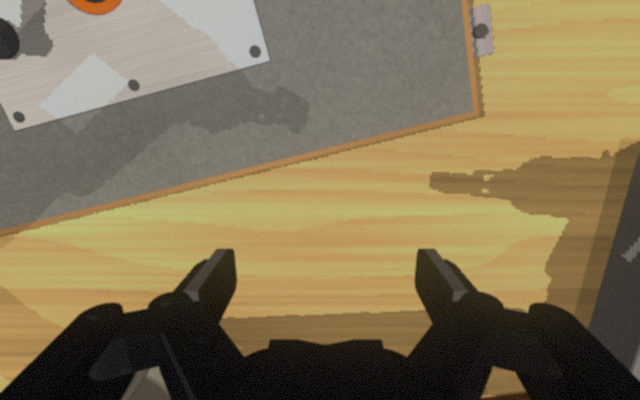

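The wrist picture shows only the slab's front edge (y about 110-230 px) and the open fingers. The move was refused, probably because of the missing fields, so I'm repeating it with all of them.

>>> drive_tool:
  moves:
    - {"x": 20.4,"y": -31.2,"z": 2,"roll": 0,"hand": 100}
    - {"x": 20.4,"y": -31.2,"z": 2,"roll": 0,"hand": 100}
    - {"x": 20.4,"y": -31.2,"z": 2,"roll": 0,"hand": 100}
    - {"x": 20.4,"y": -31.2,"z": 2,"roll": 0,"hand": 100}
    - {"x": 20.4,"y": -31.2,"z": 2,"roll": 0,"hand": 100}
    - {"x": 20.4,"y": -31.2,"z": 2,"roll": 0,"hand": 100}
    - {"x": 20.4,"y": -31.2,"z": 2,"roll": 0,"hand": 100}
    - {"x": 20.4,"y": -31.2,"z": 2,"roll": 0,"hand": 100}

```text
clock: 2.53
ee_pos: [561.2, -34.8, 238.4]
tool_rot: [0.0, 1.0, -0.001, 0.0]
ft_force: [0.9, -1.4, 0.5]
width: 1.001
grip_force: 0.0
```

```bash
cat > look.py <<'E'
from h import *
import sys
s=snapshot("wrist"); cv2.imwrite("pics/%s.png"%sys.argv[1],s["color"][:,:,::-1])
p=world(s,np.ones((400,640),bool)); col=s["color"][s["range_z"]>0].astype(int)
red=(np.hypot(p[:,0]-560,p[:,1]-15)<90)&(col[:,0]>90)&(col[:,1]<70)&(col[:,2]<70)
for lo in (80,123):
    q=p[red&(p[:,2]>lo)]; print(lo,len(q)); 
    if len(q): print(np.median(q,0),q.min(0),q.max(0))
st=r.sense(); print(st["ee_pos"],st["tool_rot"],st["clock"])
E
python3 look.py w2
```

```text
80 864
[587.71580453   1.70866012 130.53004173] [573.87497295 -63.16721297  95.02683767] [596.6016432   14.29055753 290.4833032 ]
123 694
[585.768627     2.80182454 130.87340571] [573.87497295 -63.16721297 123.15931998] [595.8943107   14.29055753 290.4833032 ]
[564.9905689  -29.54406705 238.28315557] [-1.31691679e-03  9.99997569e-01 -2.28535774e-05  1.76813654e-03] 2.5833
```

>>> drive_tool:
  moves:
    - {"x": 2.0,"y": -3.4,"z": 0,"roll": 0,"hand": 100}
    - {"x": 2.0,"y": -3.4,"z": 3,"roll": 0,"hand": 100}
    - {"x": 2.0,"y": -3.4,"z": 6,"roll": 0,"hand": 100}
    - {"x": 2.0,"y": -3.4,"z": 9,"roll": 0,"hand": 100}
    - {"x": 2.0,"y": -3.4,"z": 12.4,"roll": 0,"hand": 100}
    - {"x": 2.0,"y": -3.4,"z": 12.4,"roll": 0,"hand": 80}
    - {"x": 2.0,"y": -3.4,"z": 12.4,"roll": 0,"hand": 60}
    - {"x": 2.0,"y": -3.4,"z": 12.4,"roll": 0,"hand": 60}

```text
clock: 3.25
ee_pos: [581.2, -2.1, 115.8]
tool_rot: [0.0, 1.0, -0.001, 0.001]
ft_force: [0.8, 0.2, 0.5]
width: 0.611
grip_force: 0.0
```

```bash
python3 look.py w3
```

```text
80 3990
[591.5514243    3.8219812  127.75862452] [574.33296903 -40.3604787   83.4472548 ] [597.07884311  15.96905169 132.98647832]
123 2550
[587.88360566   4.12460239 130.78581977] [574.33296903  -7.92304296 123.00056507] [596.54565075  15.83543225 132.98647832]
[581.6178071   -1.96740481 116.46130953] [ 4.72662643e-05  9.99998890e-01 -4.69410772e-04  1.41324599e-03] 3.3
```

View pics/w3.png

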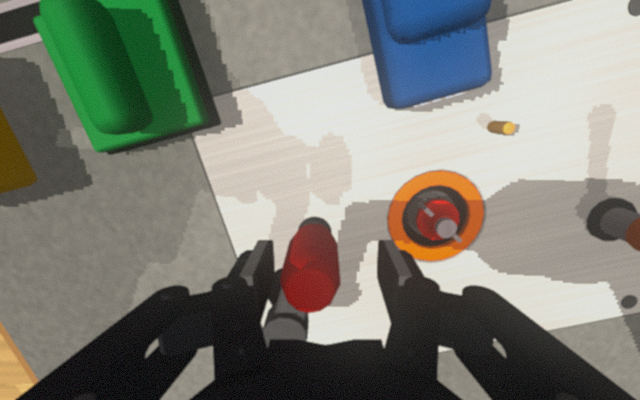

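The knob stands at about (310,265) px between the fingers, slightly left of centre. I'll shift 6 mm that way and close.

>>> drive_tool:
  moves:
    - {"x": 0.4,"y": -0.6,"z": 0.3,"roll": 0,"hand": 60}
    - {"x": 0.4,"y": -0.6,"z": 0.3,"roll": 0,"hand": 30}
    - {"x": 0.4,"y": -0.6,"z": 0.3,"roll": 0,"hand": 15}
    - {"x": 0.4,"y": -0.6,"z": 0.3,"roll": 0,"hand": 15}
    - {"x": 0.4,"y": -0.6,"z": 0.3,"roll": 0,"hand": 15}
    - {"x": 0.4,"y": -0.6,"z": 0.3,"roll": 0,"hand": 15}
    - {"x": 0.4,"y": -0.6,"z": 0.3,"roll": 0,"hand": 15}
    - {"x": 0.4,"y": -0.6,"z": 0.3,"roll": 0,"hand": 15}
  newtons: 40

```text
clock: 3.97
ee_pos: [585.0, 4.9, 112.6]
tool_rot: [-0.0, 1.0, 0.0, 0.001]
ft_force: [-0.8, 0.8, 5.2]
width: 0.286
grip_force: 38.9
```

```bash
python3 - <<'E'
from h import *
st=r.sense(); print(st["ee_pos"],st["ft_force"],st["width"],st["grip_force"],st["clock"])
c=np.array([522,24]); p=st["ee_pos"][:2]; print(np.linalg.norm(p-c))
a0=np.arctan2(*(p-c)[::-1])
for k in range(3):
    for i in range(1,9):
        s=a0-k*2*np.pi/3; a=s-np.deg2rad(15)*i
        d=65*np.array([np.cos(a)-np.cos(s),np.sin(a)-np.sin(s)])/10
        print(k,i,d[0].round(2),-d[1].round(2))
E
```

```text
[585.00223267   4.93371266 112.630023  ] [-0.8133619   0.8045405   5.17273728] 0.2855908070473443 38.89341218979098 3.9667
65.82404298386585
0 1 -0.7 1.55
0 2 -1.77 2.86
0 3 -3.15 3.85
0 4 -4.74 4.45
0 5 -6.43 4.61
0 6 -8.1 4.34
0 7 -9.65 3.64
0 8 -10.96 2.56
1 1 -0.99 -1.38
1 2 -1.59 -2.97
1 3 -1.76 -4.65
1 4 -1.48 -6.33
1 5 -0.78 -7.88
1 6 0.29 -9.19
1 7 1.67 -10.18
1 8 3.26 -10.78
2 1 1.69 -0.17
2 2 3.36 0.11
2 3 4.91 0.81
2 4 6.22 1.88
2 5 7.21 3.26
2 6 7.81 4.85
2 7 7.98 6.54
2 8 7.7 8.21
```

>>> drive_tool:
  moves:
    - {"x": -0.7,"y": 1.55,"z": 0,"roll": 0,"hand": 15}
    - {"x": -1.77,"y": 2.86,"z": 0,"roll": 0,"hand": 15}
    - {"x": -3.15,"y": 3.85,"z": 0,"roll": 0,"hand": 15}
    - {"x": -4.74,"y": 4.45,"z": 0,"roll": 0,"hand": 15}
    - {"x": -6.43,"y": 4.61,"z": 0,"roll": 0,"hand": 15}
    - {"x": -8.1,"y": 4.34,"z": 0,"roll": 0,"hand": 15}
    - {"x": -9.65,"y": 3.64,"z": 0,"roll": 0,"hand": 15}
    - {"x": -10.96,"y": 2.56,"z": 0,"roll": 0,"hand": 15}

```text
clock: 4.63
ee_pos: [475.0, -21.8, 112.6]
tool_rot: [0.0, 1.0, -0.0, 0.002]
ft_force: [7.6, 2.9, 3.0]
width: 0.295
grip_force: 40.3
```

```bash
cat > st.py <<'E'
from h import *
s=snapshot("top")
st=r.sense(); p=st["ee_pos"][:2]-[522,24]; print(st["ee_pos"].round(1),st["tool_rot"].round(3),st["ft_force"].round(1),st["wrist_torque"].round(2),st["width"],st["clock"],"r",np.linalg.norm(p),"ang",np.degrees(np.arctan2(p[1],p[0])))
E
python3 st.py
```

```text
[473.4 -19.8 112.5] [-0.     1.    -0.001  0.002] [-0.   4.3  8.8] [ 0.6   0.12 -0.06] 0.291947793717762 4.6833 r 65.47960622320812 ang -137.97228996840485
```

>>> drive_tool:
  moves:
    - {"x": -0.99,"y": -1.38,"z": 0,"roll": 0,"hand": 15}
    - {"x": -1.59,"y": -2.97,"z": 0,"roll": 0,"hand": 15}
    - {"x": -1.76,"y": -4.65,"z": 0,"roll": 0,"hand": 15}
    - {"x": -1.48,"y": -6.33,"z": 0,"roll": 0,"hand": 15}
    - {"x": -0.78,"y": -7.88,"z": 0,"roll": 0,"hand": 15}
    - {"x": 0.29,"y": -9.19,"z": 0,"roll": 0,"hand": 15}
    - {"x": 1.67,"y": -10.18,"z": 0,"roll": 0,"hand": 15}
    - {"x": 3.26,"y": -10.78,"z": 0,"roll": 0,"hand": 15}

```text
clock: 5.35
ee_pos: [507.4, 86.6, 112.5]
tool_rot: [0.001, 1.0, 0.001, 0.0]
ft_force: [-0.3, -15.1, 10.4]
width: 0.293
grip_force: 41.5
```

>>> drive_tool:
  moves:
    - {"x": 1.69,"y": -0.17,"z": 0,"roll": 0,"hand": 15}
    - {"x": 3.36,"y": 0.11,"z": 0,"roll": 0,"hand": 15}
    - {"x": 4.91,"y": 0.81,"z": 0,"roll": 0,"hand": 15}
    - {"x": 6.22,"y": 1.88,"z": 0,"roll": 0,"hand": 15}
    - {"x": 7.21,"y": 3.26,"z": 0,"roll": 0,"hand": 15}
    - {"x": 7.81,"y": 4.85,"z": 0,"roll": 0,"hand": 15}
    - {"x": 7.98,"y": 6.54,"z": 0,"roll": 0,"hand": 15}
    - {"x": 7.7,"y": 8.21,"z": 0,"roll": 0,"hand": 15}

```text
clock: 6.02
ee_pos: [585.0, 4.3, 112.6]
tool_rot: [-0.0, 1.0, -0.0, 0.001]
ft_force: [-4.8, 5.1, 8.2]
width: 0.295
grip_force: 41.2
```

```bash
python3 st.py
```

```text
[584.    1.8 112.6] [ 0.  1. -0.  0.] [-0.7 -3.9  9.3] [-0.33  0.11 -0.06] 0.29040165380288857 6.0667 r 65.87639137156843 ang -19.688936525266886
```

>>> drive_tool:
  moves:
    - {"x": -0.7,"y": 1.55,"z": 0,"roll": 0,"hand": 15}
    - {"x": -1.77,"y": 2.86,"z": 0,"roll": 0,"hand": 15}
    - {"x": -3.15,"y": 3.85,"z": 0,"roll": 0,"hand": 15}
    - {"x": -4.74,"y": 4.45,"z": 0,"roll": 0,"hand": 15}
    - {"x": -6.43,"y": 4.61,"z": 0,"roll": 0,"hand": 15}
    - {"x": -8.1,"y": 4.34,"z": 0,"roll": 0,"hand": 15}
    - {"x": -9.65,"y": 3.64,"z": 0,"roll": 0,"hand": 15}
    - {"x": -10.96,"y": 2.56,"z": 0,"roll": 0,"hand": 15}

```text
clock: 6.73
ee_pos: [475.0, -21.7, 112.6]
tool_rot: [0.0, 1.0, -0.0, 0.002]
ft_force: [7.3, 1.5, 3.6]
width: 0.289
grip_force: 40.9
```

>>> drive_tool:
  moves:
    - {"x": -0.99,"y": -1.38,"z": 0,"roll": 0,"hand": 15}
    - {"x": -1.59,"y": -2.97,"z": 0,"roll": 0,"hand": 15}
    - {"x": -1.76,"y": -4.65,"z": 0,"roll": 0,"hand": 15}
    - {"x": -1.48,"y": -6.33,"z": 0,"roll": 0,"hand": 15}
    - {"x": -0.78,"y": -7.88,"z": 0,"roll": 0,"hand": 15}
    - {"x": 0.29,"y": -9.19,"z": 0,"roll": 0,"hand": 15}
    - {"x": 1.67,"y": -10.18,"z": 0,"roll": 0,"hand": 15}
    - {"x": 3.26,"y": -10.78,"z": 0,"roll": 0,"hand": 15}

```text
clock: 7.4
ee_pos: [507.5, 86.6, 112.5]
tool_rot: [0.001, 1.0, 0.001, 0.0]
ft_force: [-0.3, -15.2, 10.0]
width: 0.292
grip_force: 41.9
```

>>> drive_tool:
  moves:
    - {"x": 1.69,"y": -0.17,"z": 0,"roll": 0,"hand": 15}
    - {"x": 3.36,"y": 0.11,"z": 0,"roll": 0,"hand": 15}
    - {"x": 4.91,"y": 0.81,"z": 0,"roll": 0,"hand": 15}
    - {"x": 6.22,"y": 1.88,"z": 0,"roll": 0,"hand": 15}
    - {"x": 7.21,"y": 3.26,"z": 0,"roll": 0,"hand": 15}
    - {"x": 7.81,"y": 4.85,"z": 0,"roll": 0,"hand": 15}
    - {"x": 7.98,"y": 6.54,"z": 0,"roll": 0,"hand": 15}
    - {"x": 7.7,"y": 8.21,"z": 0,"roll": 0,"hand": 15}

```text
clock: 8.07
ee_pos: [585.0, 4.5, 112.6]
tool_rot: [-0.0, 1.0, -0.0, 0.001]
ft_force: [-3.3, 5.6, 8.5]
width: 0.289
grip_force: 41.5
```

```bash
python3 st.py
```

```text
[584.1   1.9 112.6] [ 0.  1. -0.  0.] [-0.5 -3.   9. ] [-0.37  0.07  0.01] 0.28829730210547433 8.1167 r 65.90038315251326 ang -19.587625549282496
```

Two turns are done, so this is the third.

>>> drive_tool:
  moves:
    - {"x": -0.7,"y": 1.55,"z": 0,"roll": 0,"hand": 15}
    - {"x": -1.77,"y": 2.86,"z": 0,"roll": 0,"hand": 15}
    - {"x": -3.15,"y": 3.85,"z": 0,"roll": 0,"hand": 15}
    - {"x": -4.74,"y": 4.45,"z": 0,"roll": 0,"hand": 15}
    - {"x": -6.43,"y": 4.61,"z": 0,"roll": 0,"hand": 15}
    - {"x": -8.1,"y": 4.34,"z": 0,"roll": 0,"hand": 15}
    - {"x": -9.65,"y": 3.64,"z": 0,"roll": 0,"hand": 15}
    - {"x": -10.96,"y": 2.56,"z": 0,"roll": 0,"hand": 15}

```text
clock: 8.78
ee_pos: [474.9, -21.7, 112.6]
tool_rot: [0.0, 1.0, -0.001, 0.002]
ft_force: [7.5, 1.5, 4.2]
width: 0.288
grip_force: 41.2
```

>>> drive_tool:
  moves:
    - {"x": -0.99,"y": -1.38,"z": 0,"roll": 0,"hand": 15}
    - {"x": -1.59,"y": -2.97,"z": 0,"roll": 0,"hand": 15}
    - {"x": -1.76,"y": -4.65,"z": 0,"roll": 0,"hand": 15}
    - {"x": -1.48,"y": -6.33,"z": 0,"roll": 0,"hand": 15}
    - {"x": -0.78,"y": -7.88,"z": 0,"roll": 0,"hand": 15}
    - {"x": 0.29,"y": -9.19,"z": 0,"roll": 0,"hand": 15}
    - {"x": 1.67,"y": -10.18,"z": 0,"roll": 0,"hand": 15}
    - {"x": 3.26,"y": -10.78,"z": 0,"roll": 0,"hand": 15}

```text
clock: 9.45
ee_pos: [507.6, 86.6, 112.5]
tool_rot: [0.001, 1.0, 0.001, 0.0]
ft_force: [-0.4, -16.5, 9.8]
width: 0.29
grip_force: 42.1
```

>>> drive_tool:
  moves:
    - {"x": 1.69,"y": -0.17,"z": 0,"roll": 0,"hand": 15}
    - {"x": 3.36,"y": 0.11,"z": 0,"roll": 0,"hand": 15}
    - {"x": 4.91,"y": 0.81,"z": 0,"roll": 0,"hand": 15}
    - {"x": 6.22,"y": 1.88,"z": 0,"roll": 0,"hand": 15}
    - {"x": 7.21,"y": 3.26,"z": 0,"roll": 0,"hand": 15}
    - {"x": 7.81,"y": 4.85,"z": 0,"roll": 0,"hand": 15}
    - {"x": 7.98,"y": 6.54,"z": 0,"roll": 0,"hand": 15}
    - {"x": 7.8,"y": 8.0,"z": 0,"roll": 0,"hand": 15}

```text
clock: 10.12
ee_pos: [585.6, 6.5, 112.5]
tool_rot: [-0.0, 1.0, -0.0, 0.0]
ft_force: [-4.7, 4.9, 10.7]
width: 0.29
grip_force: 41.9
```

>>> drive_tool:
  moves:
    - {"x": 0,"y": 0,"z": 0,"roll": 0,"hand": 15}
    - {"x": 0,"y": 0,"z": 0,"roll": 0,"hand": 15}
    - {"x": 0,"y": 0,"z": 0,"roll": 0,"hand": 60}
    - {"x": 0,"y": 0,"z": 0,"roll": 0,"hand": 60}
    - {"x": 0,"y": 0,"z": 0,"roll": 0,"hand": 60}
    - {"x": 0,"y": 0,"z": 0,"roll": 0,"hand": 60}
    - {"x": 0,"y": 0,"z": -1,"roll": 0,"hand": 60}
    - {"x": 0,"y": 0,"z": -4,"roll": 0,"hand": 60}

```text
clock: 10.78
ee_pos: [582.4, 7.2, 148.6]
tool_rot: [0.0, 1.0, 0.0, -0.004]
ft_force: [-0.2, 0.3, 0.5]
width: 0.602
grip_force: 0.0
```

```bash
python3 st.py; python3 look.py w4
```

```text
[586.5   7.3 156.4] [-0.     1.     0.     0.001] [3.2 0.5 5.2] [-0.   -0.08 -0.03] 0.6010000782296054 10.8333 r 66.67188736865396 ang -14.521566091416856
80 2117
[591.19328282   5.79515389 129.09292758] [574.27650875 -42.4268006   85.34697771] [597.51217413  18.01965486 205.1519458 ]
123 1437
[587.62865635   5.37212988 130.79493186] [574.27650875 -42.4268006  123.01626326] [596.79606633  17.40668997 205.1519458 ]
[587.53502087   7.32566305 155.52966298] [-3.48991830e-05  9.99995891e-01  6.74901491e-05  2.86552498e-03] 10.8833
```

The crank is released with the knob back at its start, within about 2 mm. Now I'll go to the lever with the fingers shut.

>>> drive_tool:
  moves:
    - {"x": 0,"y": 0,"z": -3,"roll": 0,"hand": 60}
    - {"x": 0,"y": 0,"z": -5,"roll": 0,"hand": 60}
    - {"x": 2.7,"y": 16.2,"z": -5,"roll": 0,"hand": 0}
    - {"x": 2.7,"y": 16.2,"z": -5,"roll": 0,"hand": 0}
    - {"x": 2.7,"y": 16.2,"z": -5,"roll": 0,"hand": 0}
    - {"x": 2.7,"y": 16.2,"z": -5,"roll": 0,"hand": 0}
    - {"x": 2.7,"y": 16.2,"z": -5,"roll": 0,"hand": 0}
    - {"x": 2.7,"y": 16.2,"z": -5,"roll": 0,"hand": 0}

```text
clock: 11.55
ee_pos: [612.1, -156.9, 201.5]
tool_rot: [0.0, 1.0, -0.002, 0.0]
ft_force: [0.4, 0.0, -0.2]
width: -0.002
grip_force: 0.0
```

```bash
python3 - <<'E'
from h import *
o=[]
for c in("wrist","top"):
    s=snapshot(c); 
    if c=="wrist": cv2.imwrite("pics/w5.png",s["color"][:,:,::-1])
    p=world(s,np.ones((400,640),bool)); col=s["color"][s["range_z"]>0].astype(int)
    near=(np.hypot(p[:,0]-579,p[:,1]+204)<80)&(p[:,2]>60)&(p[:,2]<82)
    m=near&(col[:,0]>1.5*col[:,1])&(col[:,1]>1.2*col[:,2])
    q=p[m]; print(c,len(q))
    if len(q)>20:
        v=q[:,:2]-[579,-204.4]; far=v[np.hypot(*v.T)>45]; a=far.mean(0); print(np.hypot(*v.T).max(),a,np.degrees(np.arctan2(a[1],a[0])))
    b=p[(abs(p[:,2]-76)<6)&(col[:,2]>60)&(col[:,2]>1.5*col[:,0])]; print("blue",len(b),np.median(b,0) if len(b) else '')
    dk=p[(np.hypot(p[:,0]-579,p[:,1]+204)<30)&(p[:,2]>63)&(p[:,2]<75)]
    print("hub",dk[:,:2].min(0),dk[:,:2].max(0)) if len(dk) else 0
st=r.sense(); print(st["ee_pos"],st["ft_force"],st["width"],st["clock"])
E
```

```text
wrist 1426
67.7541690253087 [56.54022918  8.2603566 ] 8.311935551437019
blue 6680 [724.17850234 -52.74374291  79.93146383]
hub [ 567.30862756 -216.29354988] [ 608.86100518 -193.25936936]
top 0
blue 551 [721.95482137 -46.18226475  78.69839976]
[ 611.7690586  -154.52193183  201.33493739] [0.09840716 1.25014664 0.15610355] 0.0019044033211324486 11.65
```

View pics/w5.png

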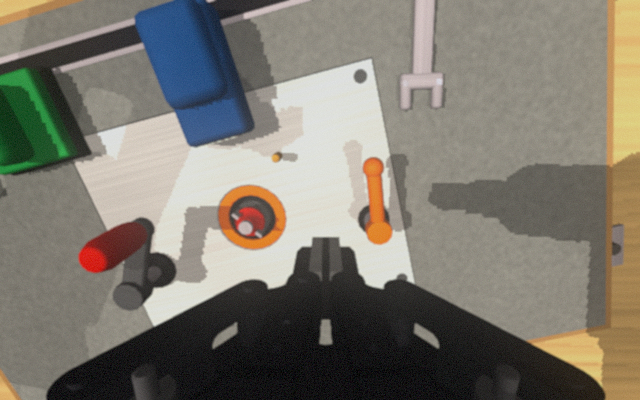

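The wrist picture shows the lever hub at about (377,235) and its tip at (373,165), still open. The shut fingers, at (325,250), are on its counter-clockwise side and clear of the pin at (278,157). I'll descend there.

>>> drive_tool:
  moves:
    - {"x": 0,"y": 0,"z": 3.5,"roll": 0,"hand": 0}
    - {"x": 0,"y": 0,"z": 7,"roll": 0,"hand": 0}
    - {"x": 0,"y": 0,"z": 10,"roll": 0,"hand": 0}
    - {"x": 0,"y": 0,"z": 12.4,"roll": 0,"hand": 0}
    - {"x": 0,"y": 0,"z": 12.4,"roll": 0,"hand": 0}
    - {"x": 0,"y": 0,"z": 12.4,"roll": 0,"hand": 0}
    - {"x": 0,"y": 0,"z": 12.4,"roll": 0,"hand": 0}
    - {"x": 0,"y": 0,"z": 12.4,"roll": 0,"hand": 0}

```text
clock: 12.32
ee_pos: [613.5, -154.7, 79.6]
tool_rot: [0.0, 1.0, 0.0, 0.002]
ft_force: [-0.4, -0.5, 0.2]
width: -0.0
grip_force: 0.0
```

```bash
python3 - <<'E'
from h import *
st=r.sense(); print(st["ee_pos"],st["ft_force"],st["clock"])
p=np.array([579,-204.4])
for a in (10,0,-10,-20,-30,-40,-50,-58,-66,-72,-78,-84):
    t=np.deg2rad(a);c=p+45*np.array([np.cos(t),np.sin(t)])+20*np.array([-np.sin(t),np.cos(t)])
    d=(c-st["ee_pos"][:2])/10; print(a,c.round(1),d[0].round(2),-d[1].round(2))
E
```

```text
[ 613.52130136 -154.68160551   79.58905401] [-0.36160145 -0.5281926   0.16865217] 12.3167
10 [ 619.8 -176.9] 0.63 2.22
0 [ 624.  -184.4] 1.05 2.97
-10 [ 626.8 -192.5] 1.33 3.78
-20 [ 628.1 -201. ] 1.46 4.63
-30 [ 628.  -209.6] 1.44 5.49
-40 [ 626.3 -218. ] 1.28 6.33
-50 [ 623.2 -226. ] 0.97 7.13
-58 [ 619.8 -232. ] 0.63 7.73
-66 [ 615.6 -237.4] 0.21 8.27
-72 [ 611.9 -241. ] -0.16 8.63
-78 [ 607.9 -244.3] -0.56 8.96
-84 [ 603.6 -247.1] -0.99 9.24
```

>>> drive_tool:
  moves:
    - {"x": 0.6,"y": 1.6,"z": 0,"roll": 0,"hand": 0}
    - {"x": 0.63,"y": 2.22,"z": 0,"roll": 0,"hand": 0}
    - {"x": 1.05,"y": 2.97,"z": 0,"roll": 0,"hand": 0}
    - {"x": 1.33,"y": 3.78,"z": 0,"roll": 0,"hand": 0}
    - {"x": 1.46,"y": 4.63,"z": 0,"roll": 0,"hand": 0}
    - {"x": 1.44,"y": 5.49,"z": 0,"roll": 0,"hand": 0}
    - {"x": 1.28,"y": 6.33,"z": 0,"roll": 0,"hand": 0}
    - {"x": 0.97,"y": 7.13,"z": 0,"roll": 0,"hand": 0}

```text
clock: 12.98
ee_pos: [621.9, -227.1, 77.3]
tool_rot: [0.0, 1.0, -0.0, 0.0]
ft_force: [-0.7, 3.2, -0.5]
width: -0.002
grip_force: 1.3
```

>>> drive_tool:
  moves:
    - {"x": -0.34,"y": 0.6,"z": 0,"roll": 0,"hand": 0}
    - {"x": -0.76,"y": 1.14,"z": 0,"roll": 0,"hand": 0}
    - {"x": -1.13,"y": 1.5,"z": 0,"roll": 0,"hand": 0}
    - {"x": -1.35,"y": 1.65,"z": 0,"roll": 0,"hand": 0}
    - {"x": -1.53,"y": 1.83,"z": 0,"roll": 0,"hand": 0}
    - {"x": -1.53,"y": 1.83,"z": 0,"roll": 0,"hand": 0}
    - {"x": -1.53,"y": 1.83,"z": 0,"roll": 0,"hand": 0}
    - {"x": -1.53,"y": 1.83,"z": 0,"roll": 0,"hand": 0}

```text
clock: 13.65
ee_pos: [608.3, -243.1, 77.6]
tool_rot: [-0.001, 1.0, -0.0, 0.002]
ft_force: [8.7, 10.6, -4.1]
width: 0.0
grip_force: 6.2
```

```bash
python3 - <<'E'
from h import *
s=snapshot("wrist"); cv2.imwrite("pics/w6.png",s["color"][:,:,::-1])
p=world(s,np.ones((400,640),bool)); col=s["color"][s["range_z"]>0].astype(int)
q=p[(np.hypot(p[:,0]-579,p[:,1]+204)<80)&(p[:,2]>60)&(p[:,2]<82)&(col[:,0]>1.5*col[:,1])&(col[:,1]>1.2*col[:,2])]; v=q[:,:2]-[579,-204.4]; v=v[np.hypot(*v.T)>30]
print(len(v),np.degrees(np.arctan2(*v.mean(0)[::-1])) if len(v) else '')
st=r.sense(); print(st["ee_pos"],st["ft_force"],st["clock"])
E
```

```text
221 -67.6009337989426
[ 608.31730654 -243.12320071   77.62114167] [ 8.74843208  9.95324746 -4.36063672] 13.7
```

View pics/w6.png

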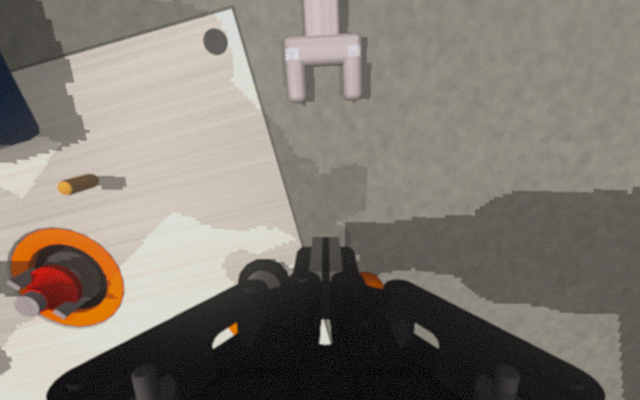

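The lever is against the fingers with a steady 13 N, and its ball shows at (372,280) px, so it looks to be at the stop. I'll back off, rise and check.

>>> drive_tool:
  moves:
    - {"x": 2,"y": -0.6,"z": 0,"roll": 0,"hand": 0}
    - {"x": 3,"y": -0.9,"z": 0,"roll": 0,"hand": 0}
    - {"x": 3,"y": -0.9,"z": -3,"roll": 0,"hand": 0}
    - {"x": 3,"y": -0.9,"z": -7,"roll": 0,"hand": 0}
    - {"x": 0,"y": -0.9,"z": -11,"roll": 0,"hand": 0}
    - {"x": -4,"y": -0.9,"z": -14,"roll": 0,"hand": 0}
    - {"x": -8,"y": -0.9,"z": -16,"roll": 0,"hand": 0}
    - {"x": -8,"y": -0.9,"z": -16,"roll": 0,"hand": 0}

```text
clock: 14.37
ee_pos: [524.0, -235.9, 240.3]
tool_rot: [0.001, 1.0, 0.0, 0.001]
ft_force: [0.9, -0.0, 0.8]
width: -0.0
grip_force: 0.0
```

```bash
python3 look.py w7; python3 - <<'E'
from h import *
s=snapshot("wrist")
p=world(s,np.ones((400,640),bool)); col=s["color"][s["range_z"]>0].astype(int)
q=p[(np.hypot(p[:,0]-579,p[:,1]+204)<80)&(p[:,2]>60)&(p[:,2]<82)&(col[:,0]>1.5*col[:,1])&(col[:,1]>1.2*col[:,2])]; v=q[:,:2]-[579,-204.4]; v=v[np.hypot(*v.T)>45]
print(len(v),np.degrees(np.arctan2(*v.mean(0)[::-1])) if len(v) else '')
for c in("top","scene"):
  s=snapshot(c)
  for n in("blue_part","push_pad","spanner","bit_top"):
    for d in finder.trace(c,n)[:1]: print(c,n,d["rect"],d["conf"],np.median(world(s,d["pixels"]),0).round())
print(r.sense()["ft_force"])
E
```

```text
80 964
[587.44172038  -3.23534361 123.36230038] [572.10798311  -8.70485435  84.50294105] [596.65517364   5.97175098 133.18632979]
123 487
[586.54293475  -1.44030117 130.42516294] [572.26442241  -7.63641694 123.05227977] [595.90526523   5.97175098 133.18632979]
[ 522.82800585 -236.07185264  241.16935618] [ 1.09469038e-03  9.99999188e-01 -2.31820235e-04  6.09500965e-04] 14.4167
408 -72.67157470971179
top blue_part [346.3, 176.8, 35.2, 48.5] 0.67 [705. -52.  76.]
top push_pad [276.9, 192.4, 39.8, 45.4] 0.74 [671. 107.  54.]
top spanner [425.7, 151.8, 18.4, 74.5] 0.68 [ 762. -238.   36.]
top bit_top [359.2, 232.4, 15.4, 16.1] 0.76 [578. -79.  41.]
scene blue_part [284.9, 235.4, 47.8, 47.6] 0.75 [742. -54.  64.]
scene push_pad [357.5, 211.8, 48.2, 37.4] 0.63 [695. 105.  53.]
scene spanner [193.3, 274.4, 25.3, 67.3] 0.69 [ 781. -237.   36.]
scene bit_top [265.2, 204.8, 15.4, 15.5] 0.77 [585. -81.  40.]
[-0.50069198 -0.62787797  0.01912723]
```

View pics/w7.png

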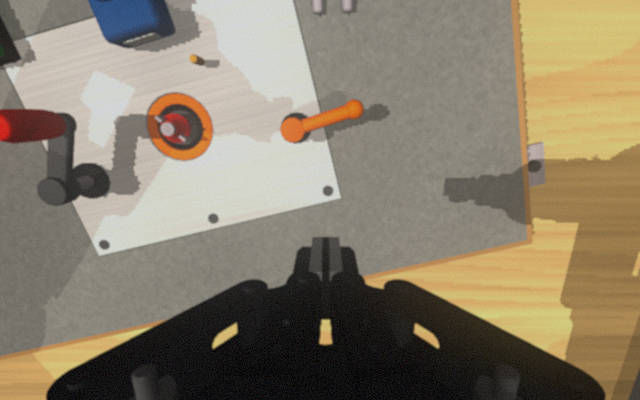

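The picture shows the lever at (293,127) to (355,107), swung to -72.7°, which is its stop. The knob is back at its start (about (10,125) px, partly cut off), the loose things are where they were, and the robot touches nothing.

```bash
python3 -c "
from cell import r
print(r.finish_job())"
```

```text
the job is handed in; nothing more can be done
None
```

I turned the crank three full turns clockwise, with its knob back within a few mm of its start, swung the lock lever to its stop, saw no shift in the loose things, and handed the job in; no verdict was returned.

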